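Change over the spice shelf for service

ROBOT

A 6-joint arm with a two-finger parallel gripper is mounted at the origin on a cart in front of the work surface, level with it; the furniture and walls round the work are solid. World frame = base frame: x ahead of the robot, y to its left, z up, the work surface at z = 0. Lengths are in m, angles in rad, forces in N, time in s.
With the tool pointing down it reaches from about 0.375 to 0.975 m from the base axis. Payload 3.8 kg.
Tool frame: the origin (TCP) lies on the centre line of the jaws, within the pads' length; the fingertips stand 14 mm ahead of it and the grasp point (between the pads) lies 5 mm behind it; z points along the fingers, y is the line along which they close (so a half turn about z gives the same grasp; the last joint's range is limited). The gripper opens to 85 mm and grips with 20 to 120 N. Pads are 22 mm wide; open, the fingers measure 114 mm over their backs; the gripper's body (76 mm by 85 mm) begins 54 mm behind the grasp point. The pads swing forward as they close: fully open they stand 13 mm farther back than shut.
Start: joints at [1.096, 0.264, 1.604, -0, 1.274, -0.037], TCP at [0.286, 0.611, 0.245] pointing down, gripper open.
Joint ranges: [-2.63, 2.63], [-0.94, 2.18], [0.31, 2.57], [-1.31, 4.45], [0, 2.66], [-2.55, 2.55]. Speed limits (rad/s): [2.57, 2.57, 3.14, 3.14, 3.14, 3.14].

INTERFACE

Orientations are given as a unit quaternion [x, y, z, w].
In Python, from cell import r gives the robot as it stands. The module is installed in compiled form; this text tells all that it offers.
- The arm moves only by the shell command python3 -m creep 'ROWS' [FORCE]. ROWS is a JSON object of lists of equal length, an entry for each row: "twist": the turn, a rotation vector about the tool's x, y, z in rad, a list of three; "delta_pos": the shift along the tool's x, y, z in cm, a list of three; "jaw": the closure, from -1 (fully open) to 1 (shut), so that 0 is half open. A call has 1 to 20 rows; each row is the pose to reach, as a shift and turn from the pose commanded when the call began, along the tool's axes at that moment; what a row does not reach only later rows make up. A row lasts 1/12 s, in which the tool goes at most 41.7 mm and 7.16 degrees, less where a joint would pass 70% of its speed; a pose out of reach is approached as far as the arm can. A call with a gripper value outside its range is refused whole. The fingers move at their own pace and stop on an object; FORCE is the grip in N (left out, the last holds). Time passes only in rows, so rows that repeat a pose let the fingers close. It gives the time, the measured TCP pose, the force, the opening and the grip force at its end, in the units of the state.
- r.state(): the state, without advancing time (a new reading comes with each control period).
- r.capture(name): name is "scene" or "side" or "wrist"; returns the picture (400x640x3 uint8, red, green, blue); there is no depth.
- r.get_calibration(name): a dict with "mtx" (3x3 intrinsics, pixels), "rvec" (rotation vector, rad) and "tvec" (3), from world to camera coordinates, as OpenCV has them; the wrist camera has in their place "hand_eye" (4x4, takes a point from camera to tool coordinates, whose origin is the TCP and whose axes are the flange's). Camera axes: x right, y down, z forward; pixel columns grow to the right and rows downward; lengths in m; the calibration is good to about 2 mm. A picture is of the moment at which its call begins: read the wrist's pose just before it. get_calibration takes no time and is no camera call.
- r.hand_in(): hands the job in; it is judged then, once.
The state is a dict: "time": time; "joints": joint angles; "qvel": joint speeds; "effort": joint torques, N m; "tool_pos": TCP position; "tool_rot": TCP orientation; "wrist_force": force on the tool from outside, world axes, zero at the start; "wrist_torque": the same for the moment, N m; "opening": opening from 0.0 (shut) to 1.0 (fully open); "finger_force": force on a finger pad.
Only numpy, scipy, OpenCV 4.12 (cv2) and the standard library are available. Lean on these libraries where they do the work, as an engineer would, in place of code of your own. Each camera call takes 0.05 s, during which the arm holds its last target. There are 200 camera calls.

TASK

Get the seasonings down for cooking: lift every spice shaker up over the front rail of the spice shelf and stand it upright in the flat tray on the side where the container of diced onion stands (left or right), leaving the other tray empty. Put all the empty steel sauce cups that are left about, on the worktop or in a tray, away: upright on the deck of the spice shelf between its rails. Do not push the onion container, the salt box, the timer or the tongs about.

Things in the scene. Friction and masses are not known exactly. Their poses are not given: they have to be found in the camera images.
- spice_shelf: fixed low spice shelf at the back: wooden deck 80 mm above the worktop, 120 mm deep (its x), 430 mm long (its y), open above. Two-bar steel rails along front (-x) and back, tops 40 mm above the deck, 100 mm clear between them; end panels reach 50 mm above the deck, 406 mm clear between them. Origin at worktop level under its centre; front faces -x.
- tray_left: shallow fixed aluminium tray on the worktop at the robot's left (+y), 200 mm (its x) by 160 mm (its y) outside, 192 x 152 mm inside, rim 17 mm high, floor 4 mm above its origin, which is at the centre of its underside.
- tray_right: shallow fixed aluminium tray on the worktop at the robot's right (-y), 200 mm (its x) by 160 mm (its y) outside, 192 x 152 mm inside, rim 17 mm high, floor 4 mm above its origin, which is at the centre of its underside.
- shaker_0: spice shaker, round, white with a black cap, body 52 mm and cap 54 mm in diameter, 94 mm tall, about 0.14 kg. Origin at the centre of its underside, z up along it. May be absent.
- shaker_1: spice shaker, round, white with a perforated white cap, body 52 mm and cap 54 mm in diameter, 94 mm tall, about 0.14 kg. Origin at the centre of its underside, z up along it. May be absent.
- shaker_2: spice shaker, round, white with a perforated white cap, body 52 mm and cap 54 mm in diameter, 94 mm tall, about 0.14 kg. Origin at the centre of its underside, z up along it. May be absent.
- shaker_3: spice shaker, round, white with a black cap, body 52 mm and cap 54 mm in diameter, 94 mm tall, about 0.14 kg. Origin at the centre of its underside, z up along it. May be absent.
- cup_a: empty open steel sauce cup, round, 42 mm tall, 65 mm across the rim and 52 mm at the foot, about 60 g, at first on the worktop between the trays. Origin at the centre of its underside, z up. May be absent.
- cup_b: empty open steel sauce cup, round, 42 mm tall, 65 mm across the rim and 52 mm at the foot, about 60 g, at first on the worktop between the trays. Origin at the centre of its underside, z up. May be absent.
- cup_c: empty open steel sauce cup, round, 42 mm tall, 65 mm across the rim and 52 mm at the foot, about 60 g, at first in the left tray, in its front half. Origin at the centre of its underside, z up. May be absent.
- cup_d: empty open steel sauce cup, round, 42 mm tall, 65 mm across the rim and 52 mm at the foot, about 60 g, at first in the right tray, in its front half. Origin at the centre of its underside, z up. May be absent.
- onion_pan: open rectangular container of diced onion, 109 mm (its x) by 177 mm (its y), 65 mm tall, standing behind one of the trays, left (+y) or right (-y) of the spice shelf; that side's tray is the one to fill. Origin at the centre of its underside. Leave it alone.
- salt_box: wooden salt box, 102 x 114 x 86 mm, standing on the other side of the shelf from the onion. Origin at the centre of its underside. Leave it alone.
- rail_post (a point): foot of a fixed upright steel post, 33 mm thick, at the front right of the worktop; it rises 0.775 m, and from its top a bar of the same thickness runs straight back (+x) at that height over the worktop. Keep the arm clear of it (an arm that starts to the right of it must draw in before it swings left).
- timer: red and white twist timer, 66 mm across, 42 mm tall, at the right of the work. Origin at the centre of its underside. Leave it alone.
- tongs: steel tongs lying at the left of the work, 54 x 237 x 22 mm. Origin at the centre, on the underside. Leave them alone.
Things that resemble listed ones, but are neither listed nor needed, are in the scene too. What is shaped like the cup_d but green is not meant. Leave any blue look-alike of the shaker_2 alone.

How it is judged:
By the outcome, as a careful person would: the job done as asked, in the order asked, and still so for the second after the job is handed in, with the robot touching nothing.
Of shaker_0, shaker_1, shaker_2, shaker_3 only 3 to 4 are there at a start; the rules pass over those that are not, and their reading is None.
Of cup_a, cup_b, cup_c, cup_d only 2 to 3 are there at a start; the rules pass over those that are not, and their reading is None.
At some moment in a run one of cup_a, cup_b, cup_c, cup_d may be knocked a few centimetres aside while the robot is not near it.
Once in a run the grip may slacken for a moment while it holds something.
It also fails if it takes over 208 s, if anything falls off the work surface, if the arm or the gripper's body presses on something with over 40 N, if the wrist force passes 120 N, or if a joint passes its speed limit or range.

## Working session

There is one attempt and no reset: what is moved stays moved. The work goes in short steps, Python scripts to look and compute and a shell command to move; the robot and the scene stay as the last step left them, time stands still between calls to the robot, and variables do not carry over. Pictures are saved under pics/ and viewed, at most 14 in all, crops included, and the job is handed in when it is done.

```bash
mkdir -p pics; python3 - <<'E'
from cell import r
import cv2
s=r.state();print(s)
for n in ("scene","side"):
    cv2.imwrite(f"pics/{n}0.png",cv2.resize(r.capture(n)[:,:,::-1],(800,500)))
    print(n,r.get_calibration(n))
print(r.get_calibration("wrist"))
E
```

```text
{'time': 0.0, 'joints': array([ 1.09608908e+00,  2.64768743e-01,  1.60537598e+00,  1.29138153e-05,
        1.27369603e+00, -3.69082243e-02]), 'qvel': array([ 0.00055026, -0.00111442,  0.0005563 ,  0.00057201, -0.00103541,
        0.00050524]), 'effort': array([-1.07398875e-03, -5.15086234e+01, -3.67329919e+01, -1.20027735e-04,
        1.27780953e-02, -3.84421199e-06]), 'tool_pos': array([0.28584741, 0.61071492, 0.24395042]), 'tool_rot': array([ 2.17157240e-01,  9.76135989e-01, -1.08590834e-03, -2.90385325e-04]), 'wrist_force': array([ 0.26254534, -0.09137936,  0.14466605]), 'wrist_torque': array([ 0.05329848, -0.02532487,  0.05048665]), 'finger_force': 0.0, 'opening': 0.9969055982571848}
scene {'mtx': array([[393.51491002,   0.        , 313.36074363],
       [  0.        , 393.51491002, 198.67914096],
       [  0.        ,   0.        ,   1.        ]]), 'rvec': array([ 2.02237007, -1.25531878,  0.52301875]), 'tvec': array([-0.13275588,  0.36630003,  1.21758674])}
side {'mtx': array([[396.68989336,   0.        , 322.38923443],
       [  0.        , 396.68989336, 195.76445051],
       [  0.        ,   0.        ,   1.        ]]), 'rvec': array([ 1.98953226, -0.28807229,  0.21828147]), 'tvec': array([-0.42469362,  0.18012073,  1.202443  ])}
{'mtx': array([[359.88305833,   0.        , 321.0117485 ],
       [  0.        , 359.88305833, 193.47133078],
       [  0.        ,   0.        ,   1.        ]]), 'hand_eye': array([[-8.06594264e-04, -9.45228890e-01, -3.26407255e-01,
         8.47407205e-02],
       [ 9.99999376e-01, -1.01460861e-03,  4.67034978e-04,
         5.71162336e-04],
       [-7.72630563e-04, -3.26406674e-01,  9.45229118e-01,
        -1.28924906e-01],
       [ 0.00000000e+00,  0.00000000e+00,  0.00000000e+00,
         1.00000000e+00]])}
```

View pics/scene0.png

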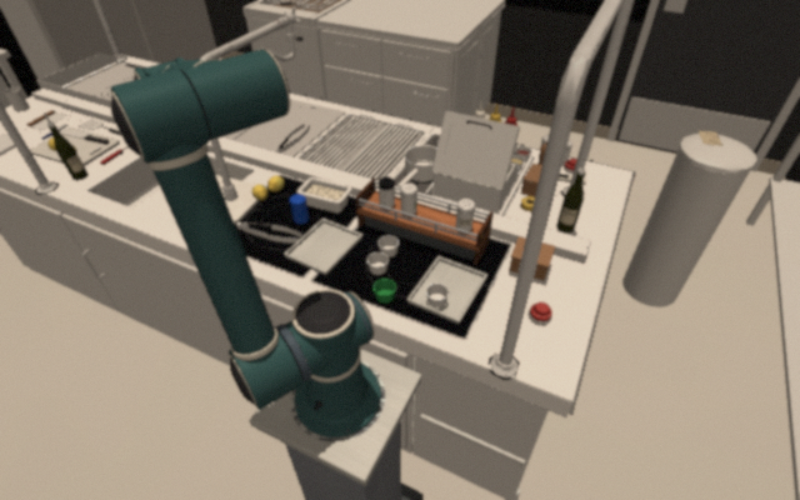

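View pics/side0.png

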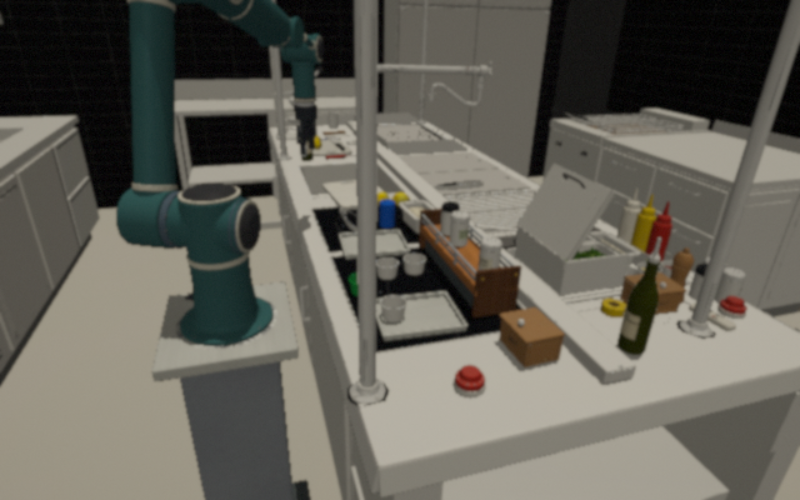

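The pictures show onion behind the left tray (scene 325,192). Three shakers are on the shelf: black cap (387,190), white (408,198), white (465,215). Three steel cups are at (388,245), (376,262) and (437,297, right tray). The look-alikes are the green cup (385,290) and the blue shaker (299,208).

```bash
cat > h.py <<'E'
from cell import r
import numpy as np, cv2
from scipy.spatial.transform import Rotation as R
def cam(n,s=None):
    c=r.get_calibration(n); K=c["mtx"]
    if n=="wrist":
        s=s or r.state(); T=np.eye(4);T[:3,:3]=R.from_quat(s["tool_rot"]).as_matrix();T[:3,3]=s["tool_pos"]
        W=T@c["hand_eye"]; return K,W[:3,:3],W[:3,3]
    M=cv2.Rodrigues(c["rvec"])[0]; return K,M.T,-M.T@c["tvec"]
def pt(C,uv,z):
    K,Rm,o=C; d=Rm@np.linalg.inv(K)@np.array([*uv,1.]); return (o+d*(z-o[2])/d[2])
def px(C,p):
    K,Rm,o=C; q=K@(Rm.T@(np.array(p)-o)); return q[:2]/q[2]
def move(p,yaw=None):
    """shift in tool axes (cm) and twist z to reach p with closing line at yaw (mod pi)"""
    s=r.state();M=R.from_quat(s["tool_rot"]).as_matrix()
    d=M.T@(np.array(p)-s["tool_pos"])*100
    a=None
    if yaw is not None:
        cur=np.arctan2(M[1,1],M[0,1]); a=-((yaw-cur+np.pi/2)%np.pi-np.pi/2)
    return np.round(d,2),a
E
python3 - <<'E'
from h import *
im=r.capture("scene"); cv2.imwrite("pics/c1.png",cv2.resize(im[130:270,180:420,::-1],(800,467),interpolation=cv2.INTER_CUBIC))
C=cam("scene"); f=lambda u,v,z:print((u,v),np.round(pt(C,(u/1.25,v/1.25),z),3))
for u,v in((388,240),(376,257),(437,291),(385,284)):f(u,v,.042)
for u,v in((387,182),(408,188),(465,204)):f(u,v,.174)
for u,v in((324,246),(448,290),(325,190),(530,260),(540,312),(299,220),(505,365)):f(u,v,.01)
E
```

```text
(388, 240) [0.527 0.13  0.042]
(376, 257) [0.442 0.128 0.042]
(437, 291) [ 0.393 -0.096  0.042]
(385, 284) [0.353 0.051 0.042]
(387, 182) [0.645 0.191 0.174]
(408, 188) [0.644 0.116 0.174]
(465, 204) [ 0.644 -0.076  0.174]
(324, 246) [0.442 0.323 0.01 ]
(448, 290) [ 0.438 -0.114  0.01 ]
(325, 190) [0.705 0.487 0.01 ]
(530, 260) [ 0.667 -0.297  0.01 ]
(540, 312) [ 0.474 -0.378  0.01 ]
(299, 220) [0.518 0.474 0.01 ]
(505, 365) [ 0.261 -0.343  0.01 ]
```

View pics/c1.png

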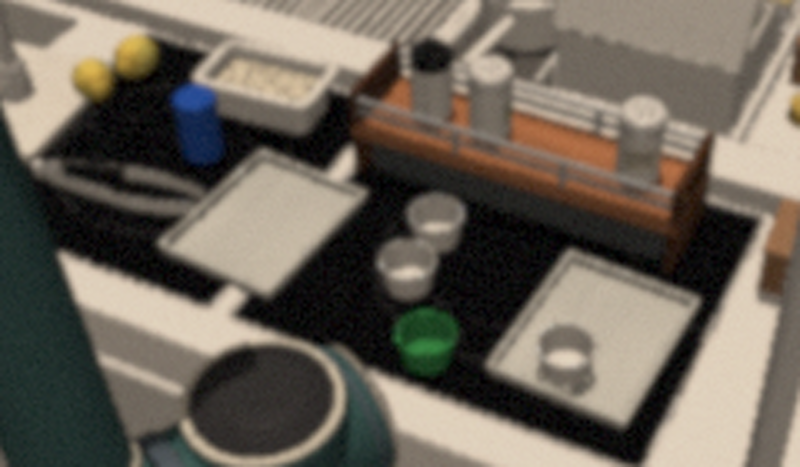

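Nothing needs a look beyond the three shakers (black 432,55; white 490,70; white 643,110 in the crop) and the grey cups at (436,212), (407,258), (566,348). I exclude the blue shaker (197,125) and the green cup (427,340). Left tray is the target. I'll move above the shelf for the wrist view.

```bash
python3 -m creep '{"twist":[[0,0,0.12],[0,0,0.24],[0,0,0.36],[0,0,0.48],[0,0,0.6],[0,0,0.72],[0,0,0.84],[0,0,0.96],[0,0,1.08],[0,0,1.134],[0,0,1.134],[0,0,1.134],[0,0,1.134],[0,0,1.134],[0,0,1.134],[0,0,1.134],[0,0,1.134],[0,0,1.134],[0,0,1.134]],"delta_pos":[[-3,-1.7,-1],[-6,-3.4,-2],[-9,-5.1,-3],[-12,-6.8,-4],[-15.5,-8.5,-5],[-19,-10.2,-6],[-22,-12,-7],[-25.5,-13.8,-8],[-29,-15.6,-9],[-32.5,-17.5,-10],[-36,-19.4,-10],[-39.5,-21.3,-10],[-43,-23.2,-10],[-46,-25,-10],[-49,-26.8,-10],[-51.5,-28.2,-10],[-53.4,-29.1,-10],[-53.4,-29.1,-10],[-53.4,-29.1,-10]],"jaw":[-1,-1,-1,-1,-1,-1,-1,-1,-1,-1,-1,-1,-1,-1,-1,-1,-1,-1,-1]}' 80
python3 - <<'E'
from h import *
s=r.state(); im=r.capture("wrist"); cv2.imwrite("pics/w1.png",im[:,:,::-1])
print(s["time"],s["tool_pos"],s["tool_rot"],s["joints"])
C=cam("wrist",s)
for p in((.645,.191,.174),(.644,.116,.174),(.644,-.076,.174)):print(px(C,p))
E
```

```text
time: 1.73
tool_pos: [0.6466, 0.1203, 0.3444]
tool_rot: [0.708, 0.706, -0.001, -0.001]
wrist_force: [-1.0, 0.5, -0.0]
opening: 0.998
finger_force: 0.0
1.7333 [0.6466443  0.12033366 0.34436116] [ 7.08275178e-01  7.05935982e-01 -5.07827042e-04 -6.35960515e-04] [1.45907540e-01 1.90177240e-01 1.51368661e+00 4.20694964e-04
 1.43930215e+00 1.49160177e-01]
[319.18765081  88.44096562]
[318.53302413 178.44155243]
[319.70557174 355.35417557]
```

View pics/w1.png

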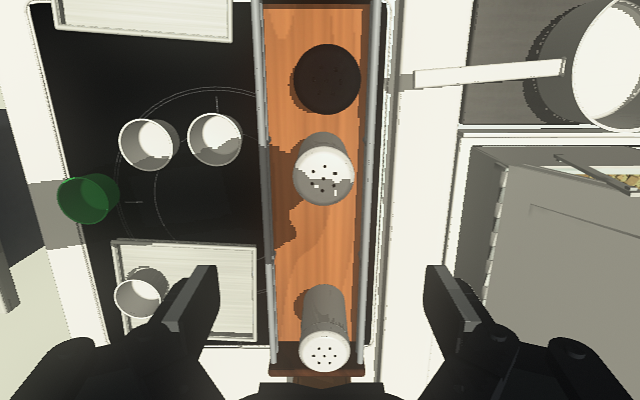

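The wrist view shows caps at (326,79), (323,177) and (324,352), the shelf rails close to straight along y, and steel cup rims at (148,145), (214,139) and (138,298).

```bash
python3 - <<'E'
from h import *
C=cam("wrist"); f=lambda n,u,v,z:print(n,np.round(pt(C,(u,v),z),3))
for n,u,v in(("blk",327,79),("w1",323,177),("w2",324,352)):f(n,u,v,.174)
f("frail",262,60,.12);f("frail",271,330,.12);f("brail",373,60,.12);f("brail",362,330,.12)
f("panel",318,372,.13)
for u,v in((146,143),(212,137),(137,298)):f("cup",u,v,.042)
for u,v in((56,30),(231,41),(112,240),(256,247),(257,340)):f("tray",u,v,.017)
E
```

```text
blk [0.651 0.199 0.174]
w1 [0.647 0.118 0.174]
w2 [ 0.648 -0.071  0.174]
frail [0.591 0.215 0.12 ]
frail [ 0.585 -0.088  0.12 ]
brail [0.694 0.215 0.12 ]
brail [ 0.694 -0.088  0.12 ]
panel [ 0.641 -0.142  0.13 ]
cup [0.434 0.123 0.042]
cup [0.514 0.13  0.042]
cup [ 0.385 -0.098  0.042]
tray [0.338 0.251 0.017]
tray [0.54  0.238 0.017]
tray [ 0.351 -0.019  0.017]
tray [ 0.553 -0.031  0.017]
tray [ 0.545 -0.192  0.017]
```

```bash
python3 -m creep '{"twist":[[0,0,0],[0,0,0],[0,0,0],[0,0,0],[0,0,0],[0,0,0],[0,0,0],[0,0,0],[0,0,0],[0,0,0],[0,0,0],[0,0,0],[0,0,0],[0,0,0]],"delta_pos":[[-0.2,0,3],[-0.2,0,6],[-0.2,0,9],[-0.2,0,12],[-0.2,0,15],[-0.2,0,18],[-0.2,0,20.2],[-0.2,0,20.2],[-0.2,0,20.2],[-0.2,0,20.2],[-0.2,0,20.2],[-0.2,0,20.2],[-0.2,0,20.2],[-0.2,0,20.2]],"jaw":[-0.7,-0.7,-0.7,-0.7,-0.7,-0.7,-0.7,-0.7,0.5,0.5,0.5,0.5,0.5,0.5]}' 80
```

```text
time: 2.95
tool_pos: [0.6473, 0.1195, 0.1448]
tool_rot: [0.707, 0.707, 0.001, 0.001]
wrist_force: [0.3, 0.2, 1.5]
opening: 0.61
finger_force: 83.7
```

```bash
python3 -m creep '{"twist":[[0,0,0],[0,0,0],[0,0,0],[0,0,0],[0,0,0],[0,0,0],[0,0,0],[0,0,0],[0,0,0],[0,0,0],[0,0,0],[0,0,0],[0,0,0],[0,0,0],[0,0,0],[0,0,0]],"delta_pos":[[0,0,-2],[0,0,-5],[0,0,-8],[0,0,-11],[1.5,-1.7,-11.5],[4,-4.5,-11.5],[6.5,-7.3,-11.5],[9,-10.1,-11.5],[11.5,-13,-11.5],[14,-15.8,-11.5],[16.2,-18.3,-11.5],[18.3,-20.8,-11],[19.6,-22.3,-9],[20.5,-23.2,-6.5],[20.5,-23.2,-4],[20.5,-23.2,-4]],"jaw":[0.5,0.5,0.5,0.5,0.5,0.5,0.5,0.5,0.5,0.5,0.5,0.5,0.5,0.5,0.5,0.5]}' 80
```

```text
time: 4.28
tool_pos: [0.4107, 0.3229, 0.1782]
tool_rot: [0.707, 0.707, -0.005, -0.001]
wrist_force: [-0.6, -1.9, -2.5]
opening: 0.61
finger_force: 84.1
```

```bash
python3 -m creep '{"twist":[[0,0,0],[0,0,0],[0,0,0],[0,0,0],[0,0,0],[0,0,0],[0,0,0],[0,0,0],[0,0,0]],"delta_pos":[[0,0,2.5],[0,0,5],[0,0,7],[0,0,8.7],[0,0,9.8],[0,0,10.5],[0,0,10.7],[0,0,10.7],[0,0,10.7]],"jaw":[0.5,0.5,0.5,0.5,0.5,0.5,0.5,0.5,0.5]}' 80
```

```text
time: 5.03
tool_pos: [0.4156, 0.3252, 0.0775]
tool_rot: [0.708, 0.707, 0.001, 0.0]
wrist_force: [0.3, 0.5, -1.0]
opening: 0.607
finger_force: 84.2
```

```bash
python3 -m creep '{"twist":[[0,0,0],[0,0,0],[0,0,0],[0,0,0]],"delta_pos":[[0,0,0.4],[0,0,0.7],[0,0,0.7],[0,0,0.7]],"jaw":[0.5,0.5,0.5,0.5]}' 80
```

```text
time: 5.37
tool_pos: [0.4145, 0.3246, 0.0692]
tool_rot: [0.707, 0.707, -0.0, -0.0]
wrist_force: [-0.5, -0.3, -1.9]
opening: 0.611
finger_force: 84.2
```

```bash
python3 -m creep '{"twist":[[0,0,0],[0,0,0],[0,0,0],[0,0,0],[0,0,0]],"delta_pos":[[0,0,0.2],[0,0,0.2],[0,0,0.2],[0,0,0.2],[0,0,0.2]],"jaw":[0.5,0.5,-0.7,-0.7,-0.7]}' 80; python3 -m creep '{"twist":[[0,0,0],[0,0,0],[0,0,0],[0,0,0],[0,0,0],[0,0,0],[0,0,0],[0,0,0],[0,0,0],[0,0,0],[0,0,0],[0,0,0],[0,0,0],[0,0,0],[0,0,0]],"delta_pos":[[0,0,-1.5],[0,0,-4],[0,0,-7],[0,0,-10.5],[-0.5,1,-14],[-2,3.5,-17],[-3.5,6.5,-19],[-5.2,9.7,-20],[-6.9,12.9,-20],[-8.5,16,-20],[-10.2,19,-20],[-11.6,21.5,-20],[-12.4,23.2,-20],[-12.6,23.6,-20],[-12.6,23.6,-20]],"jaw":[-0.7,-0.7,-0.7,-0.7,-0.7,-0.7,-0.7,-0.7,-0.7,-0.7,-0.7,-0.7,-0.7,-0.7,-0.7]}'
python3 - <<'E'
from h import *
s=r.state(); im=r.capture("wrist"); C=cam("wrist",s)
print(s["time"],s["tool_pos"])
hsv=cv2.cvtColor(im,cv2.COLOR_RGB2HSV)
for n,p,z in(("blk",(.651,.199,.174),.174),):
    print(n,px(C,p))
cv2.imwrite("pics/w2.png",im[:,:,::-1])
E
```

```text
time: 5.78
tool_pos: [0.4149, 0.3248, 0.0675]
tool_rot: [0.707, 0.707, 0.0, 0.0]
wrist_force: [-0.0, 0.2, 0.6]
opening: 0.848
finger_force: 0.0
time: 7.03
tool_pos: [0.6513, 0.1974, 0.2664]
tool_rot: [0.708, 0.706, -0.0, -0.0]
wrist_force: [-0.0, -0.4, -0.1]
opening: 0.848
finger_force: 0.0
7.0333 [0.65132337 0.19743797 0.26643249]
blk [320.97208855 203.71031515]
```

View pics/w2.png

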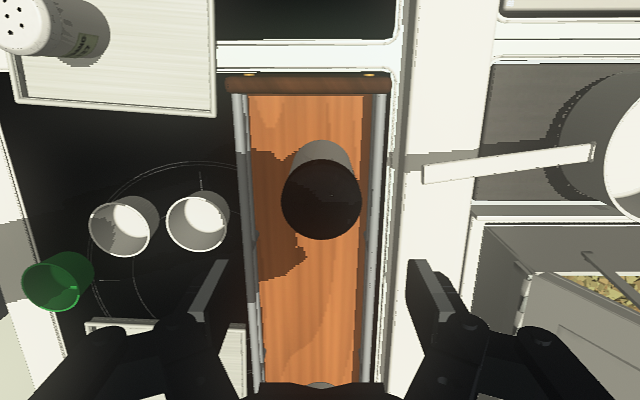

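The black cap is at (321,199), 4 px from where I predicted. The first shaker stands in the tray at top left.

```bash
python3 -m creep '{"twist":[[0,0,0],[0,0,0],[0,0,0],[0,0,0],[0,0,0],[0,0,0],[0,0,0],[0,0,0],[0,0,0],[0,0,0],[0,0,0],[0,0,0]],"delta_pos":[[0.4,0,3],[0.4,0,6],[0.4,0,9],[0.4,0,11.5],[0.4,0,12.3],[0.4,0,12.3],[0.4,0,12.3],[0.4,0,12.3],[0.4,0,12.3],[0.4,0,12.3],[0.4,0,12.3],[0.4,0,12.3]],"jaw":[-0.7,-0.7,-0.7,-0.7,-0.7,-0.7,-0.7,0.5,0.5,0.5,0.5,0.5]}' 80;  python3 -m creep '{"twist":[[0,0,0],[0,0,0],[0,0,0],[0,0,0],[0,0,0],[0,0,0],[0,0,0],[0,0,0],[0,0,0],[0,0,0],[0,0,0],[0,0,0],[0,0,0],[0,0,0],[0,0,0]],"delta_pos":[[0,0,-2],[0,0,-5],[0,0,-8],[0,0,-11],[1,-1,-11.5],[3,-3,-11.5],[5.5,-5.5,-11.5],[8,-8,-11.5],[10.5,-10.5,-11.5],[13,-12.8,-11.5],[14.8,-14.5,-10],[15.4,-15.1,-7.5],[15.4,-15.1,-4],[15.4,-15.1,-4],[15.4,-15.1,-4]],"jaw":[0.5,0.5,0.5,0.5,0.5,0.5,0.5,0.5,0.5,0.5,0.5,0.5,0.5,0.5,0.5]}' 80
```

```text
time: 8.08
tool_pos: [0.6524, 0.2031, 0.1478]
tool_rot: [0.708, 0.707, 0.002, 0.001]
wrist_force: [-0.8, -0.0, 7.2]
opening: 0.607
finger_force: 83.9
time: 9.33
tool_pos: [0.4971, 0.3555, 0.1815]
tool_rot: [0.707, 0.707, -0.003, -0.001]
wrist_force: [0.3, 0.2, -1.6]
opening: 0.604
finger_force: 84.3
```

```bash
python3 -m creep '{"twist":[[0,0,0],[0,0,0],[0,0,0],[0,0,0],[0,0,0],[0,0,0],[0,0,0],[0,0,0],[0,0,0],[0,0,0]],"delta_pos":[[0,0,2.5],[0,0,5],[0,0,7],[0,0,8.7],[0,0,9.8],[0,0,10.5],[0,0,10.8],[0,0,10.8],[0,0,10.8],[0,0,10.8]],"jaw":[0.5,0.5,0.5,0.5,0.5,0.5,0.5,0.5,0.5,0.5]}' 80
```

```text
time: 10.17
tool_pos: [0.5007, 0.3571, 0.0778]
tool_rot: [0.707, 0.707, 0.001, 0.0]
wrist_force: [0.3, 0.7, -2.2]
opening: 0.604
finger_force: 84.3
```

```bash
python3 -m creep '{"twist":[[0,0,0],[0,0,0],[0,0,0],[0,0,0]],"delta_pos":[[0,0,0.3],[0,0,0.5],[0,0,0.6],[0,0,0.6]],"jaw":[0.5,0.5,0.5,0.5]}' 80; python3 -m creep '{"twist":[[0,0,0],[0,0,0],[0,0,0]],"delta_pos":[[0,0,0.1],[0,0,0.2],[0,0,0.2]],"jaw":[0.5,0.5,0.5]}' 80
```

```text
time: 10.5
tool_pos: [0.5002, 0.3571, 0.0719]
tool_rot: [0.707, 0.707, 0.001, 0.0]
wrist_force: [-2.5, -1.0, 4.7]
opening: 0.605
finger_force: 85.0
time: 10.75
tool_pos: [0.5003, 0.3574, 0.0718]
tool_rot: [0.707, 0.707, 0.001, -0.0]
wrist_force: [-5.6, -2.1, 15.8]
opening: 0.602
finger_force: 86.1
```

```bash
python3 -m creep '{"twist":[[0,0,0],[0,0,0],[0,0,0]],"delta_pos":[[0,0,0],[0,0,0],[0,0,0]],"jaw":[-0.7,-0.7,-0.7]}' 80; python3 -m creep '{"twist":[[0,0,0],[0,0,0],[0,0,0],[0,0,0],[0,0,0],[0,0,0],[0,0,0],[0,0,0],[0,0,0],[0,0,0],[0,0,0],[0,0,0],[0,0,0],[0,0,0],[0,0,0],[0,0,0],[0,0,0],[0,0,0],[0,0,0]],"delta_pos":[[0,0,-1.5],[0,0,-4],[0,0,-7],[0,0,-10.5],[-1,0.4,-14],[-3.5,1.2,-17],[-6.7,2.3,-19],[-10,3.5,-20],[-13.5,4.7,-20],[-17,5.9,-20],[-20.5,7.1,-20],[-24,8.3,-20],[-27.5,9.5,-20],[-31,10.7,-20],[-34.5,11.9,-20],[-38,13.1,-20],[-41,14.2,-20],[-42.6,14.8,-20],[-42.6,14.8,-20]],"jaw":[-0.7,-0.7,-0.7,-0.7,-0.7,-0.7,-0.7,-0.7,-0.7,-0.7,-0.7,-0.7,-0.7,-0.7,-0.7,-0.7,-0.7,-0.7,-0.7]}'
python3 - <<'E'
from h import *
s=r.state(); im=r.capture("wrist"); C=cam("wrist",s)
print(s["time"],s["tool_pos"],px(C,(.648,-.071,.174)))
cv2.imwrite("pics/w3.png",im[:,:,::-1])
E
```

```text
time: 11.0
tool_pos: [0.4998, 0.3566, 0.0684]
tool_rot: [0.707, 0.707, 0.0, 0.0]
wrist_force: [-0.3, 0.1, -0.8]
opening: 0.852
finger_force: 0.0
time: 12.58
tool_pos: [0.648, -0.0732, 0.2674]
tool_rot: [0.709, 0.705, -0.001, 0.0]
wrist_force: [-0.5, -0.2, 0.1]
opening: 0.852
finger_force: 0.0
12.5833 [ 0.6479646  -0.07321884  0.26741427] [321.44869184 202.14211061]
```

View pics/w3.png

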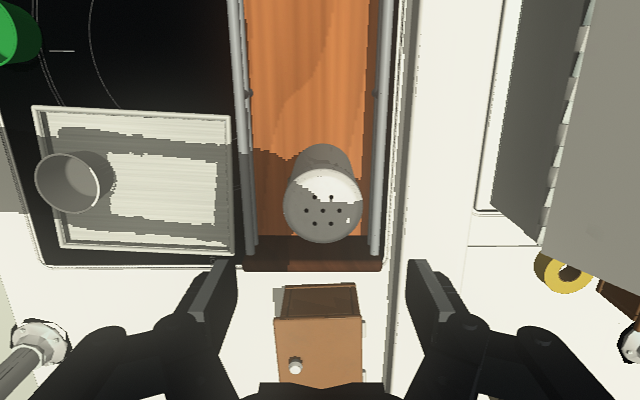

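The white cap is at (323,205), as predicted, and the cup in the right tray is at (75,182). I'll grasp the shaker.

```bash
python3 -m creep '{"twist":[[0,0,0],[0,0,0],[0,0,0],[0,0,0],[0,0,0],[0,0,0],[0,0,0],[0,0,0],[0,0,0],[0,0,0],[0,0,0],[0,0,0]],"delta_pos":[[0,0.1,3],[0,0.1,6],[0,0.1,9],[0,0.1,11.5],[0,0.1,12.4],[0,0.1,12.4],[0,0.1,12.4],[0,0.1,12.4],[0,0.1,12.4],[0,0.1,12.4],[0,0.1,12.4],[0,0.1,12.4]],"jaw":[-0.7,-0.7,-0.7,-0.7,-0.7,-0.7,-0.7,0.5,0.5,0.5,0.5,0.5]}' 80;  python3 -m creep '{"twist":[[0,0,0],[0,0,0],[0,0,0],[0,0,0],[0,0,0],[0,0,0],[0,0,0],[0,0,0],[0,0,0],[0,0,0],[0,0,0],[0,0,0],[0,0,0],[0,0,0],[0,0,0],[0,0,0],[0,0,0],[0,0,0]],"delta_pos":[[0,0,-2],[0,0,-5],[0,0,-8],[0,0,-11],[1,-0.4,-11.5],[4,-1.7,-11.5],[7.5,-3.2,-11.5],[11,-4.7,-11.5],[14.5,-6.2,-11.5],[18,-7.7,-11.5],[21.5,-9.2,-11.5],[25,-10.7,-11.5],[28.5,-12.2,-11.5],[32,-13.7,-11.5],[34.5,-14.8,-11],[35.6,-15.4,-8],[35.6,-15.4,-6],[35.6,-15.4,-6]],"jaw":[0.5,0.5,0.5,0.5,0.5,0.5,0.5,0.5,0.5,0.5,0.5,0.5,0.5,0.5,0.5,0.5,0.5,0.5]}' 80
```

```text
time: 13.63
tool_pos: [0.6503, -0.0697, 0.1477]
tool_rot: [0.708, 0.707, 0.002, 0.002]
wrist_force: [-1.2, 1.6, 6.2]
opening: 0.601
finger_force: 83.7
time: 15.13
tool_pos: [0.49, 0.286, 0.1984]
tool_rot: [0.707, 0.708, -0.005, -0.002]
wrist_force: [-0.9, -1.3, -3.5]
opening: 0.6
finger_force: 84.0
```

```bash
python3 -m creep '{"twist":[[0,0,0],[0,0,0],[0,0,0],[0,0,0],[0,0,0],[0,0,0],[0,0,0],[0,0,0],[0,0,0],[0,0,0],[0,0,0]],"delta_pos":[[0,0,2.5],[0,0,5],[0,0,7.5],[0,0,10],[0,0,11.7],[0,0,12.6],[0,0,13.1],[0,0,13.4],[0,0,13.5],[0,0,13.5],[0,0,13.5]],"jaw":[0.5,0.5,0.5,0.5,0.5,0.5,0.5,0.5,0.5,0.5,0.5]}' 80
```

```text
time: 16.05
tool_pos: [0.4959, 0.2871, 0.0717]
tool_rot: [0.708, 0.707, 0.001, 0.0]
wrist_force: [-3.3, -1.1, 6.1]
opening: 0.602
finger_force: 84.9
```

```bash
python3 -m creep '{"twist":[[0,0,0],[0,0,0],[0,0,0]],"delta_pos":[[0,0,0],[0,0,0],[0,0,0]],"jaw":[-0.7,-0.7,-0.7]}' 80; python3 -m creep '{"twist":[[0,0,0],[0,0,0],[0,0,0],[0,0,-0.12],[0,0,-0.24],[0,0,-0.36],[0,0,-0.48],[0,0,-0.6],[0,0,-0.72],[0,0,-0.84],[0,0,-0.96],[0,0,-1.08],[0,0,-1.2],[0,0,-1.32],[0,0,-1.44],[0,0,-1.56],[0,0,-1.57],[0,0,-1.57]],"delta_pos":[[0,0,-1.5],[0,0,-4.5],[0,0,-8],[0,0,-11.5],[-1,-0.2,-14],[-3,-0.6,-17],[-5,-1,-19],[-7,-1.4,-21],[-9,-1.8,-23],[-11,-2.2,-23],[-13,-2.6,-23],[-15,-3,-23],[-17,-3.4,-23],[-19,-3.8,-23],[-21,-4.2,-23],[-22.7,-4.6,-23],[-22.7,-4.6,-23],[-22.7,-4.6,-23]],"jaw":[-0.7,-0.7,-0.7,-1,-1,-1,-1,-1,-1,-1,-1,-1,-1,-1,-1,-1,-1,-1]}' 30
python3 - <<'E'
from h import *
s=r.state(); im=r.capture("wrist"); C=cam("wrist",s)
print(s["time"],s["tool_pos"],s["joints"])
for p in((.434,.123,.042),(.514,.13,.042),(.385,-.098,.042)):print(px(C,p))
cv2.imwrite("pics/w4.png",im[:,:,::-1])
E
```

```text
time: 16.3
tool_pos: [0.4953, 0.2868, 0.0699]
tool_rot: [0.707, 0.707, 0.001, 0.0]
wrist_force: [-0.4, -0.3, 0.1]
opening: 0.843
finger_force: 0.0
time: 17.8
tool_pos: [0.4484, 0.0592, 0.2994]
tool_rot: [0.003, 1.0, 0.0, 0.0]
wrist_force: [-0.5, 0.9, 0.1]
opening: 0.998
finger_force: 0.0
17.8 [0.44844065 0.05918366 0.29939797] [ 7.58227894e-02 -2.00283079e-01  1.98300981e+00  4.41980031e-04
  1.35809166e+00 -1.48920696e+00]
[379.1393934  137.19551336]
[382.01072658 206.41422545]
[167.52005838  91.45084021]
```

View pics/w4.png

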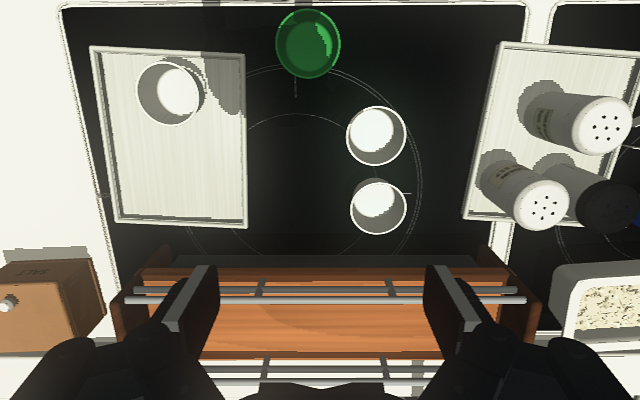

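All three shakers are upright in the left tray (white 605,125; white 545,205; black 605,205). Cup rims are at (376,135), (378,207) and (170,94). The green cup (308,43) is excluded.

```bash
python3 - <<'E'
from h import *
C=cam("wrist"); f=lambda n,u,v,z:print(n,np.round(pt(C,(u,v),z),3))
for u,v in((376,135),(378,207),(170,94)):
    p=pt(C,(u,v),.042);print(np.round(p,3),move([*p[:2],.025]))
f("cupwidth",346,135,.042);f("",406,135,.042)
f("green",308,43,.042)
f("panelL",528,300,.13);f("panelR",122,300,.13);f("rail",300,299,.12);f("brail",300,373,.12)
E
```

```text
[0.432 0.12  0.042] (array([ 1.74,  6.01, 27.44]), None)
[0.515 0.126 0.042] (array([-6.57,  6.65, 27.45]), None)
[ 0.388 -0.095  0.042] (array([  6.02, -15.55,  27.43]), None)
cupwidth [0.431 0.088 0.042]
 [0.432 0.152 0.042]
green [0.34  0.049 0.042]
panelL [0.579 0.262 0.13 ]
panelR [ 0.576 -0.134  0.13 ]
rail [0.583 0.039 0.12 ]
brail [0.679 0.036 0.12 ]
```

```bash
python3 -m creep '{"twist":[[0,0,0],[0,0,0],[0,0,0],[0,0,0],[0,0,0],[0,0,0],[0,0,0],[0,0,0],[0,0,0],[0,0,0],[0,0,0],[0,0,0],[0,0,0],[0,0,0],[0,0,0],[0,0,0],[0,0,0]],"delta_pos":[[-2,2.1,2],[-4.2,4.3,4],[-6.4,6.5,6],[-6.6,6.65,9],[-6.6,6.65,12.5],[-6.6,6.65,16],[-6.6,6.65,19.5],[-6.6,6.65,22.5],[-6.6,6.65,25],[-6.6,6.65,26.8],[-6.6,6.65,27.3],[-6.6,6.65,27.3],[-6.6,6.65,27.3],[-6.6,6.65,27.3],[-6.6,6.65,27.3],[-6.6,6.65,27.3],[-6.6,6.65,27.3]],"jaw":[-1,-1,-1,-1,-1,-1,-1,-1,-1,-1,-1,-1,0.2,0.2,0.2,0.2,0.2]}' 50
```

```text
time: 19.27
tool_pos: [0.5166, 0.1266, 0.0285]
tool_rot: [0.001, 1.0, 0.001, 0.002]
wrist_force: [-0.2, 0.4, 6.6]
opening: 0.734
finger_force: 54.9
```

```bash
python3 -m creep '{"twist":[[0,0,0],[0,0,0],[0,0,0],[0,0,0],[0,0,0],[0,0,0],[0,0,0],[0,0,0],[0,0,0],[0,0,0],[0,0,0],[0,0,0],[0,0,0],[0,0,0],[0,0,0],[0,0,0],[0,0,0],[0,0,0],[0,0,0]],"delta_pos":[[0,0,-1.5],[0,0,-4],[0,0,-7],[0,0,-10.5],[0,0,-14],[-0.6,0.3,-16],[-2.6,1.3,-16.5],[-5,2.6,-16.5],[-7.5,3.9,-16.5],[-10,5.1,-16.5],[-11.8,6,-16.5],[-12.4,6.3,-16],[-12.4,6.3,-14.5],[-12.4,6.3,-12.5],[-12.4,6.3,-10.5],[-12.4,6.3,-9.2],[-12.4,6.3,-8.7],[-12.4,6.3,-8.7],[-12.4,6.3,-8.7]],"jaw":[0.2,0.2,0.2,0.2,0.2,0.2,0.2,0.2,0.2,0.2,0.2,0.2,0.2,0.2,0.2,0.2,0.2,0.2,0.2]}' 50
```

```text
time: 20.85
tool_pos: [0.6386, 0.1886, 0.1137]
tool_rot: [0.001, 1.0, -0.0, 0.0]
wrist_force: [0.8, -0.6, 0.3]
opening: 0.72
finger_force: 54.8
```

```bash
python3 -m creep '{"twist":[[0,0,0],[0,0,0],[0,0,0],[0,0,0],[0,0,0]],"delta_pos":[[0,0,0.2],[0,0,0.4],[0,0,0.5],[0,0,0.5],[0,0,0.5]],"jaw":[0.2,0.2,0.2,0.2,0.2]}' 50
python3 - <<'E'
from h import *
im=r.capture("side");cv2.imwrite("pics/s2.png",cv2.resize(im[140:290,220:460,::-1],(800,500),interpolation=cv2.INTER_CUBIC))
E
```

```text
time: 21.27
tool_pos: [0.6388, 0.1888, 0.1087]
tool_rot: [0.001, 1.0, 0.0, 0.0]
wrist_force: [-0.7, 0.8, -0.7]
opening: 0.729
finger_force: 54.8
```

View pics/s2.png

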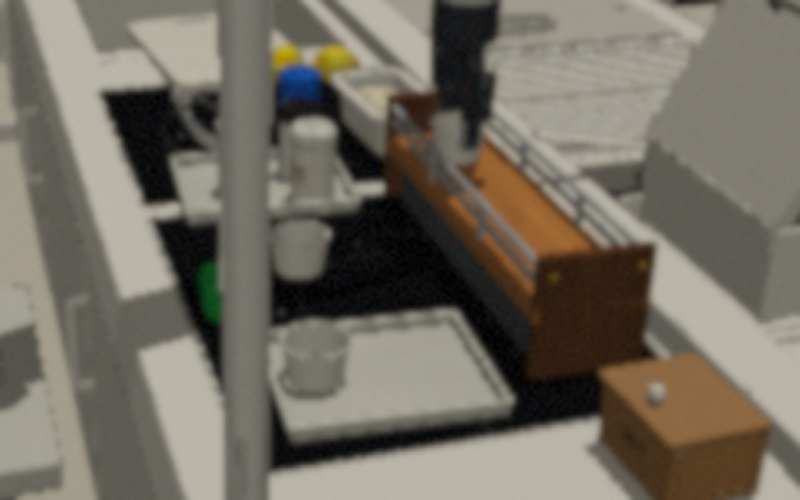

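The held cup is upright over the deck (450,145), between the rails. I'll lower it to contact.

```bash
python3 -m creep '{"twist":[[0,0,0],[0,0,0],[0,0,0],[0,0,0]],"delta_pos":[[0,0,0.2],[0,0,0.3],[0,0,0.3],[0,0,0.3]],"jaw":[0.2,0.2,0.2,0.2]}' 50
```

```text
time: 21.65
tool_pos: [0.639, 0.1889, 0.1086]
tool_rot: [0.001, 1.0, 0.0, 0.001]
wrist_force: [-6.7, -1.6, 13.6]
opening: 0.728
finger_force: 55.8
```

```bash
python3 -m creep '{"twist":[[0,0,0],[0,0,0],[0,0,0],[0,0,0]],"delta_pos":[[0,0,0],[0,0,0],[0,0,0],[0,0,0]],"jaw":[-1,-1,-1,-1]}' 50; python3 -m creep '{"twist":[[0,0,0],[0,0,0],[0,0,0],[0,0,0],[0,0,0],[0,0,0],[0,0,0],[0,0,0],[0,0,0],[0,0,0],[0,0,0],[0,0,0],[0,0,0],[0,0,0],[0,0,0]],"delta_pos":[[0,0,-1.5],[0,0,-4],[0,0,-7],[0,0,-10.5],[0.5,-0.2,-13],[3,-1,-15],[6,-2,-16],[9,-3,-16],[12,-4,-16],[15,-5,-16],[18,-6,-16],[20,-6.7,-16],[20.7,-6.9,-16],[20.7,-6.9,-16],[20.7,-6.9,-16]],"jaw":[-1,-1,-1,-1,-1,-1,-1,-1,-1,-1,-1,-1,-1,-1,-1]}' 50
python3 - <<'E'
from h import *
s=r.state(); im=r.capture("wrist"); C=cam("wrist",s)
print(s["time"],s["tool_pos"])
for p in((.432,.12,.042),(.388,-.095,.042)):print(px(C,p))
cv2.imwrite("pics/w5.png",im[:,:,::-1])
E
```

```text
time: 21.98
tool_pos: [0.6384, 0.1887, 0.1048]
tool_rot: [0.001, 1.0, -0.0, -0.0]
wrist_force: [-1.1, -0.3, -0.4]
opening: 1.0
finger_force: 0.0
time: 23.23
tool_pos: [0.4322, 0.1203, 0.2656]
tool_rot: [0.001, 1.0, 0.0, 0.001]
wrist_force: [0.7, 1.1, 0.0]
opening: 0.999
finger_force: 0.0
23.2333 [0.43221476 0.12033172 0.26559421]
[319.6600051  157.63797784]
[ 95.90266497 113.58631218]
```

View pics/w5.png

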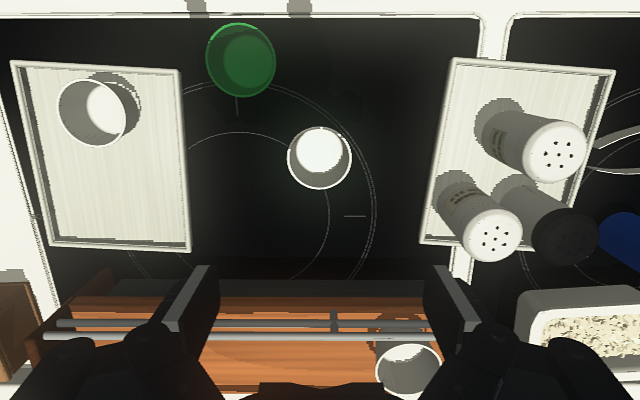

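The cup is still at (319,158) as expected. The first cup stands on the deck (408,370), and the tray cup is unmoved at (93,113).

```bash
python3 -m creep '{"twist":[[0,0,0],[0,0,0],[0,0,0],[0,0,0],[0,0,0],[0,0,0],[0,0,0],[0,0,0],[0,0,0],[0,0,0],[0,0,0],[0,0,0],[0,0,0],[0,0,0]],"delta_pos":[[0,0,3],[0,0,6.5],[0,0,10],[0,0,13.5],[0,0,17],[0,0,20],[0,0,22.3],[0,0,23.6],[0,0,23.9],[0,0,23.9],[0,0,23.9],[0,0,23.9],[0,0,23.9],[0,0,23.9]],"jaw":[-1,-1,-1,-1,-1,-1,-1,-1,-1,0.2,0.2,0.2,0.2,0.2]}' 50;  python3 -m creep '{"twist":[[0,0,0],[0,0,0],[0,0,0],[0,0,0],[0,0,0],[0,0,0],[0,0,0],[0,0,0],[0,0,0],[0,0,0],[0,0,0],[0,0,0],[0,0,0],[0,0,0],[0,0,0]],"delta_pos":[[0,0,-1.5],[0,0,-4],[0,0,-7],[0,0,-10.5],[0,0,-14],[-1,-0.3,-16.5],[-4,-1.1,-16.5],[-7,-1.9,-16.5],[-10,-2.7,-16.5],[-13,-3.5,-16.5],[-16,-4.3,-16.5],[-19,-5.1,-16.5],[-20.7,-5.5,-16.5],[-20.7,-5.5,-16.5],[-20.7,-5.5,-16.5]],"jaw":[0.2,0.2,0.2,0.2,0.2,0.2,0.2,0.2,0.2,0.2,0.2,0.2,0.2,0.2,0.2]}' 50
```

```text
time: 24.45
tool_pos: [0.4327, 0.1204, 0.0274]
tool_rot: [0.001, 1.0, 0.0, 0.001]
wrist_force: [0.7, 0.4, -0.7]
opening: 0.729
finger_force: 54.4
time: 25.7
tool_pos: [0.6387, 0.0645, 0.1913]
tool_rot: [0.001, 1.0, 0.0, -0.0]
wrist_force: [-1.0, 0.1, -1.0]
opening: 0.725
finger_force: 54.7
```

```bash
python3 -m creep '{"twist":[[0,0,0],[0,0,0],[0,0,0],[0,0,0],[0,0,0],[0,0,0],[0,0,0],[0,0,0],[0,0,0],[0,0,0]],"delta_pos":[[0,0,1.5],[0,0,3.5],[0,0,5.5],[0,0,7],[0,0,7.7],[0,0,8.1],[0,0,8.4],[0,0,8.5],[0,0,8.5],[0,0,8.5]],"jaw":[0.2,0.2,0.2,0.2,0.2,0.2,0.2,0.2,0.2,0.2]}' 50
```

```text
time: 26.53
tool_pos: [0.6391, 0.0648, 0.1074]
tool_rot: [0.001, 1.0, 0.0, 0.001]
wrist_force: [-0.3, 1.0, -0.3]
opening: 0.727
finger_force: 54.7
```

```bash
python3 -m creep '{"twist":[[0,0,0],[0,0,0],[0,0,0],[0,0,0],[0,0,0],[0,0,0]],"delta_pos":[[0,0,0.15],[0,0,0.15],[0,0,0.15],[0,0,0.15],[0,0,0.15],[0,0,0.15]],"jaw":[0.2,0.2,-1,-1,-1,-1]}' 50; python3 -m creep '{"twist":[[0,0,0],[0,0,0],[0,0,0],[0,0,0],[0,0,0],[0,0,0],[0,0,0],[0,0,0],[0,0,0],[0,0,0],[0,0,0],[0,0,0],[0,0,0],[0,0,0],[0,0,0],[0,0,0],[0,0,0]],"delta_pos":[[0,0,-1.5],[0,0,-4],[0,0,-7],[0,0,-10.5],[0.5,-0.3,-13],[3,-1.9,-15],[6,-3.8,-16],[9,-5.7,-16],[12,-7.6,-16],[15,-9.5,-16],[18,-11.5,-16],[21,-13.4,-16],[23.5,-15,-16],[25,-15.9,-16],[25.1,-16,-16],[25.1,-16,-16],[25.1,-16,-16]],"jaw":[-1,-1,-1,-1,-1,-1,-1,-1,-1,-1,-1,-1,-1,-1,-1,-1,-1]}' 50
python3 - <<'E'
from h import *
s=r.state(); im=r.capture("wrist"); C=cam("wrist",s)
print(s["time"],s["tool_pos"],s["joints"])
for p in((.388,-.095,.046),):print(px(C,p))
cv2.imwrite("pics/w6.png",im[:,:,::-1])
E
```

```text
time: 27.03
tool_pos: [0.6383, 0.0647, 0.1046]
tool_rot: [0.001, 1.0, -0.0, -0.0]
wrist_force: [0.7, -0.0, 0.0]
opening: 1.001
finger_force: 0.0
time: 28.45
tool_pos: [0.3877, -0.0947, 0.265]
tool_rot: [0.001, 1.0, 0.0, 0.001]
wrist_force: [0.5, -0.3, 0.6]
opening: 0.995
finger_force: 0.0
28.45 [ 0.38773276 -0.09470973  0.2649708 ] [-3.02372181e-01 -2.97157513e-01  2.12024032e+00  4.58812475e-04
  1.31750911e+00 -1.87105947e+00]
[319.76571672 159.32201555]
```

View pics/w6.png

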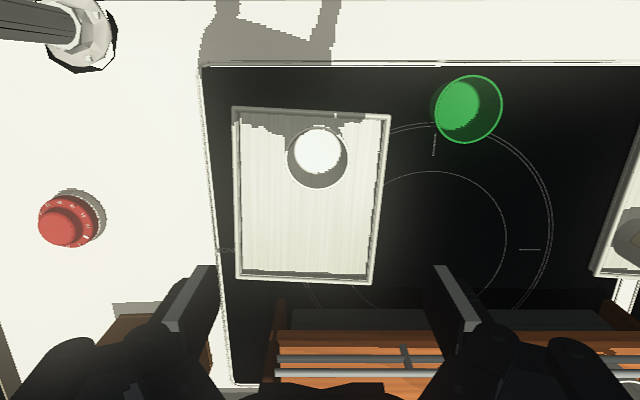

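The tray cup is at (317,157), still where measured, and clear of the green cup (467,108).

```bash
python3 -m creep '{"twist":[[0,0,0],[0,0,0],[0,0,0],[0,0,0],[0,0,0],[0,0,0],[0,0,0],[0,0,0],[0,0,0],[0,0,0],[0,0,0],[0,0,0],[0,0,0],[0,0,0]],"delta_pos":[[0,-0.1,3],[0,-0.1,6.5],[0,-0.1,10],[0,-0.1,13.5],[0,-0.1,17],[0,-0.1,20],[0,-0.1,22],[0,-0.1,23.2],[0,-0.1,23.4],[0,-0.1,23.4],[0,-0.1,23.4],[0,-0.1,23.4],[0,-0.1,23.4],[0,-0.1,23.4]],"jaw":[-1,-1,-1,-1,-1,-1,-1,-1,-1,0.2,0.2,0.2,0.2,0.2]}' 50;  python3 -m creep '{"twist":[[0,0,0],[0,0,0],[0,0,0],[0,0,0],[0,0,0],[0,0,0],[0,0,0],[0,0,0],[0,0,0],[0,0,0],[0,0,0],[0,0,0],[0,0,0],[0,0,0],[0,0,0],[0,0,0]],"delta_pos":[[0,0,-1.5],[0,0,-4],[0,0,-7],[0,0,-10.5],[0,0,-14],[-1,0.2,-16.5],[-4,0.6,-16.5],[-7,1,-16.5],[-10,1.5,-16.5],[-13,1.9,-16.5],[-16,2.3,-16.5],[-19,2.7,-16.5],[-22,3.2,-16.5],[-24.5,3.5,-16.5],[-25.1,3.6,-16.5],[-25.1,3.6,-16.5]],"jaw":[0.2,0.2,0.2,0.2,0.2,0.2,0.2,0.2,0.2,0.2,0.2,0.2,0.2,0.2,0.2,0.2]}' 50
```

```text
time: 29.67
tool_pos: [0.3886, -0.0961, 0.032]
tool_rot: [0.001, 1.0, -0.0, 0.002]
wrist_force: [1.3, 1.2, 0.4]
opening: 0.723
finger_force: 54.5
time: 31.0
tool_pos: [0.6396, -0.0599, 0.1958]
tool_rot: [0.001, 1.0, -0.0, 0.0]
wrist_force: [-0.8, 0.1, -1.7]
opening: 0.725
finger_force: 54.7
```

```bash
python3 -m creep '{"twist":[[0,0,0],[0,0,0],[0,0,0],[0,0,0],[0,0,0],[0,0,0],[0,0,0],[0,0,0],[0,0,0],[0,0,0]],"delta_pos":[[0,0,1.5],[0,0,3.5],[0,0,5.5],[0,0,7.2],[0,0,8],[0,0,8.5],[0,0,8.8],[0,0,8.9],[0,0,8.9],[0,0,8.9]],"jaw":[0.2,0.2,0.2,0.2,0.2,0.2,0.2,0.2,0.2,0.2]}' 50
```

```text
time: 31.83
tool_pos: [0.639, -0.0604, 0.1081]
tool_rot: [0.001, 1.0, -0.0, 0.001]
wrist_force: [-0.0, 0.1, 1.5]
opening: 0.723
finger_force: 54.9
```

```bash
python3 -m creep '{"twist":[[0,0,0],[0,0,0],[0,0,0],[0,0,0],[0,0,0],[0,0,0]],"delta_pos":[[0,0,0.15],[0,0,0.15],[0,0,0.15],[0,0,0.15],[0,0,0.15],[0,0,0.15]],"jaw":[0.2,0.2,-1,-1,-1,-1]}' 50; python3 -m creep '{"twist":[[0,0,0],[0,0,0],[0,0,0],[0,0,0],[0,0,0],[0,0,0],[0,0,0],[0,0,0],[0,0,0],[0,0,0],[0,0,0],[0,0,0],[0,0,0],[0,0,0],[0,0,0]],"delta_pos":[[0,0,-1.5],[0,0,-4],[0,0,-7],[0,0,-10.5],[0.5,0.3,-13],[2,1.5,-15.5],[4,3,-18],[6,5,-20.5],[8,7,-23],[10,9,-25],[12,11,-25],[13,13,-25],[13,14,-25],[13,14,-25],[13,14,-25]],"jaw":[-1,-1,-1,-1,-1,-1,-1,-1,-1,-1,-1,-1,-1,-1,-1]}' 50
python3 - <<'E'
from h import *
s=r.state(); im=r.capture("wrist"); print(s["time"],s["tool_pos"])
sc=r.capture("scene")[120:270,180:460]
cv2.imwrite("pics/w7.png",np.vstack([cv2.resize(im,(640,400))[40:],cv2.resize(sc,(640,240))[:,:]])[:600,:,::-1])
E
```

```text
time: 32.33
tool_pos: [0.6381, -0.0602, 0.1051]
tool_rot: [0.001, 1.0, 0.0, -0.0]
wrist_force: [0.2, -0.9, 0.4]
opening: 0.998
finger_force: 0.0
time: 33.58
tool_pos: [0.5087, 0.08, 0.3549]
tool_rot: [0.0, 1.0, -0.0, -0.0]
wrist_force: [0.6, -1.1, -0.1]
opening: 0.999
finger_force: 0.0
33.5833 [0.50868035 0.08000626 0.35485313]
```

View pics/w7.png

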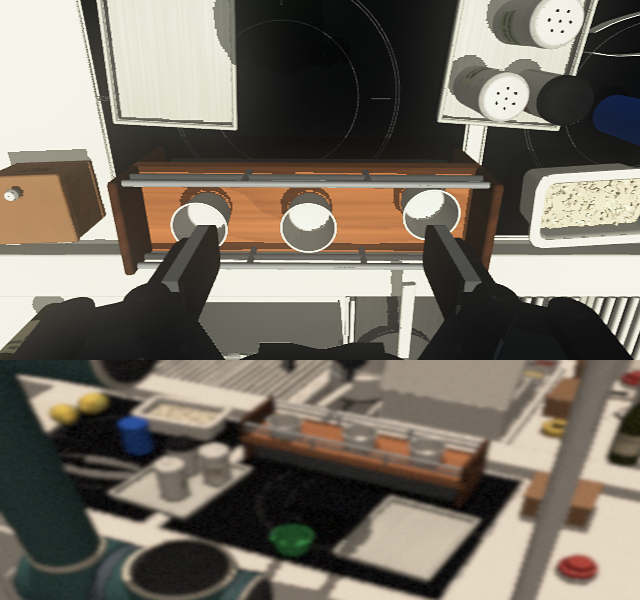

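Three cups stand on the deck (200,220; 308,222; 432,212). Three shakers stand in the left tray, the right tray is empty, and the other items haven't moved.

```bash
python3 -c "
from cell import r
print(r.hand_in())"
```

```text
the job is handed in; nothing more can be done
None
```

The job is handed in: the three shakers on the shelf now stand upright in the left (onion-side) tray, the three steel sauce cups stand upright on the shelf deck between the rails, and the right tray is empty; the last camera view showed nothing else moved.

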